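Return leftover fasteners to the line-side bins

ROBOT

A 6-joint arm with a two-finger parallel gripper is mounted at the origin on the work surface. World frame = base frame: x ahead of the robot, y to its left, z up, the work surface at z = 0. Lengths are in m, angles in rad, forces in N, time in s.
With the tool pointing down it reaches from about 0.375 to 0.9 m from the base axis. Payload 3.1 kg.
Tool frame: the origin (TCP) lies at the centre of the arm's flange, where the gripper is bolted on; the fingertips stand robot.tip_extent ahead of it and the grasp point (between the pads) lies 164 mm ahead of it (robot.tip_extent is the distance from the TCP to the fingertips, in m); z points along the fingers, y is the line along which they close (so a half turn about z gives the same grasp; the last joint's range is limited). The gripper opens to 87 mm and grips with 3 to 60 N. Pads are 19 mm wide; open, the fingers measure 117 mm over their backs; the gripper's body (75 mm by 190 mm) begins 51 mm behind the grasp point.
Start: joints at [1.165, 0.527, 1.433, -0, 1.181, -0.178], TCP at [0.14, 0.609, 0.405] pointing down, gripper open.
Joint ranges: [-3.08, 3.08], [-0.75, 2.2], [0.22, 2.44], [-1.43, 4.57], [0, 2.65], [-2.85, 2.85]. Speed limits (rad/s): [2.79, 2.79, 3.14, 3.14, 3.14, 3.14].

INTERFACE

Orientations are given as a unit quaternion [x, y, z, w].
In Python, from rig import get_obs, camera, hand_in, cut_out, robot gives the robot as it stands.
- The arm moves only by the tool step_arm, never from a script. Its argument "rows" is a list of rows, each a list of 6 numbers: the shift along the world's x, y, z in m, then the turn, a rotation vector about the world's x, y, z in degrees. A call has 1 to 12 rows; each row shifts and turns the commanded pose from where the row before left it; what a row does not reach is not made up. A row lasts 1/8 s, in which the tool goes at most 62.5 mm and 10.7 degrees, less where a joint would pass 70% of its speed; a pose out of reach is approached as far as the arm can. A call is refused whole if a number of a shift passes 0.0625 or a number of a turn 10.7, either way. A call with a gripper value outside its range is refused whole. "jaw" is the finger opening in m, from 0 to 0.087, set as the call begins (left out, the last holds). The fingers move at their own pace and stop on an object; "squeeze" is the grip in N (left out, the last holds). Time passes only in rows, so rows that do not move let the fingers close. It gives the time, the measured TCP pose, the force, the opening and the grip force at its end, in the units of the state.
- get_obs(): the state, without advancing time (a new reading comes with each control period).
- camera(name): name is "scene" or "side" or "wrist"; returns a dict with "pixels" (400x640x3 uint8, blue, green, red), "depth" (400x640 float32, m along the optical axis (not along the pixel's ray), 0 where there is no reading), "fov_y" (degrees; the focal length in pixels is half the picture's height over the tangent of half this angle, whatever the lens; pixels are square), "cx", "cy" (the principal point, pixels), "extrinsics" (4x4, takes a point from camera to world coordinates); the wrist camera has in their place "mount" (4x4, takes a point from camera to tool coordinates, whose origin is the TCP and whose axes are the flange's). Camera axes: x right, y up, looking along -z (the intrinsics and any distortion apply to the point x, -y, -z); pixel columns grow to the right and rows downward; lengths in m; the calibration is good to about 2 mm. The wrist camera is an equidistant fisheye: a pixel r from the principal point sees the ray r / f radians off the axis. A picture is of the moment at which its call begins: read the wrist's pose just before it.
- hand_in(): hands the job in; it is judged then, once.
Trained networks look in the newest picture that a camera, given by its name, has taken for a name from the list of things; names that differ only in an ending like _2 or _b are one class to them, and where a whole thing is asked for, a point or a joint stands for the part that bears it (a point fixed in the world has none). Each returns a list of dicts, best first, with "confidence" (0 to 1); they miss things now and then, are a little off and sometimes report something else, mostly with a low value. They report only what shows in the picture. A call takes as long as a camera call. They do not tell look-alikes from the thing itself.
- cut_out(label, camera): "region" (400x640 bool, what is visible of it) and "extent" ([centre column, centre row, width, height] in pixels, round what is visible of it).
The state is a dict: "time": time; "q": joint angles; "joint_velocities": joint speeds; "joint_torque": joint torques, N m; "position": TCP position; "tool_rot": TCP orientation; "ft_force": force on the tool from outside, world axes, zero at the start; "moment": the same for the moment, N m; "grip_width": finger opening in m; "grip_force": force on a finger pad.
Only numpy, scipy, OpenCV 4.12 (cv2) and the standard library are available. Lean on these libraries where they do the work, as an engineer would, in place of code of your own. Each camera call takes 0.05 s, during which the arm holds its last target. There are 200 camera calls.

TASK

Sort the five leftover parts on the rubber mat into the blue bins, each into the bin whose glued-on sample is of its kind; both bolts, long and short, go into the bolt bin. Set every part down on the floor of its bin resting as it did on the mat: bolts lying flat and not on top of one another, nut flat, spacer upright, bracket standing on its short leg. Leave the spray bottle standing where it is.

Things in the scene. Friction and masses are not known exactly. Their poses are not given: they have to be found in the camera images.
- long_bolt: Loose steel hex bolt, lying: shank 20 mm diameter, 80 mm long; head 30 mm across flats, 13 mm thick; about 0.27 kg. Origin: on the axis at mid shank, 12.5 mm above what it lies on. x axis: level, along the bolt towards the head (the true axis rises 3.6 degrees to the head). Balance point 13 mm from the origin towards the head.
- short_bolt: Loose steel hex bolt, lying: shank 20 mm diameter, 55 mm long; head 30 mm across flats, 13 mm thick; about 0.21 kg. Origin: on the axis at mid shank, 12.5 mm above what it lies on. x axis: level, along the bolt towards the head (the true axis rises 5.2 degrees to the head). Balance point 11 mm from the origin towards the head.
- nut: Loose steel hexagon nut lying flat: 46 mm across flats, 24 mm high, round hole about 28 mm. Origin at its centre, 12 mm above what it lies on. z axis: the hole's axis, up; one pair of flats faces +y and -y, the others every 60 degrees. About 0.2 kg.
- spacer: Loose plain steel spacer tube standing upright: 40 mm outside diameter, 45 mm high, 26 mm bore. Origin at its centre, 22.5 mm above what it stands on; z axis up along the bore. About 0.25 kg.
- bracket: Loose steel angle bracket, 40 mm wide (its y), 8 mm thick, standing on its short leg; about 0.2 kg. Origin: on the underside, under the middle of the upright leg, which spans x = -4 to +4 mm and is 60 mm high (pinch it across x, above the foot). The foot (short leg) lies flat from x = -4 to +41 mm, 8 mm high. z axis up.
- bin_bolts: Fixed open blue bin, one of four alike. Origin: centre of underside, on the bench. Inside 150 mm (its x) by 125 mm (its y), floor 4 mm up, walls 3 mm thick; rim 50 mm up, 30 mm on the +x side. Outside the +x wall (x = 78 to 138 mm) a 12 mm high ledge with brown card bears a glued sample (top under 73 mm): a hex bolt, lying across (65 mm shank).
- bin_nuts: Fixed open blue bin, one of four alike. Origin: centre of underside, on the bench. Inside 150 mm (its x) by 125 mm (its y), floor 4 mm up, walls 3 mm thick; rim 50 mm up, 30 mm on the +x side. Outside the +x wall (x = 78 to 138 mm) a 12 mm high ledge with brown card bears a glued sample (top under 73 mm): a hexagon nut, lying flat.
- bin_spacers: Fixed open blue bin, one of four alike. Origin: centre of underside, on the bench. Inside 150 mm (its x) by 125 mm (its y), floor 4 mm up, walls 3 mm thick; rim 50 mm up, 30 mm on the +x side. Outside the +x wall (x = 78 to 138 mm) a 12 mm high ledge with brown card bears a glued sample (top under 73 mm): a spacer tube, standing upright.
- bin_brackets: Fixed open blue bin, one of four alike. Origin: centre of underside, on the bench. Inside 150 mm (its x) by 125 mm (its y), floor 4 mm up, walls 3 mm thick; rim 50 mm up, 30 mm on the +x side. Outside the +x wall (x = 78 to 138 mm) a 12 mm high ledge with brown card bears a glued sample (top under 73 mm): an angle bracket, standing on its short leg.
- spray_bottle: Bystander: orange spray bottle with a white and blue head, standing to the left, 76 mm in diameter and 235 mm high. Origin: centre of the underside. Not to be moved.
There are look-alikes about, which are no part of the job. Leave any yellow look-alike of the short_bolt alone.

How it is judged:
At the end, for the whole second after the job is handed in: Both bolts lie on the floor of the bolt bin, level within 12 degrees, neither on the other (mid shank under 20 mm above the floor); nut flat, spacer upright (either end up), bracket on its short leg, each on the floor of its own bin, within 11 degrees and 6 mm; all let go and at rest (x of long_bolt in the frame of bin_bolts between -0.072 and 0.072 m and y of long_bolt in the frame of bin_bolts between -0.062 and 0.062 m and z of long_bolt in the frame of bin_bolts between 0.008 and 0.024 m and angle between long_bolt's own x axis and vertical between 1.35 and 1.79 rad and linear speed of each of long_bolt, short_bolt, nut, spacer, bracket below 0.03 m/s and contact force between each of long_bolt, short_bolt, nut, spacer, bracket and the fingers below 0.1 N and x of short_bolt in the frame of bin_bolts between -0.072 and 0.072 m and y of short_bolt in the frame of bin_bolts between -0.062 and 0.062 m and z of short_bolt in the frame of bin_bolts between 0.008 and 0.024 m and angle between short_bolt's own x axis and vertical between 1.35 and 1.79 rad and x of nut in the frame of bin_nuts between -0.072 and 0.072 m and y of nut in the frame of bin_nuts between -0.062 and 0.062 m and z of nut in the frame of bin_nuts between 0.01 and 0.022 m and (angle between nut's own z axis and vertical below 0.2 rad or angle between nut's own z axis and vertical above 2.94 rad) and x of spacer in the frame of bin_spacers between -0.072 and 0.072 m and y of spacer in the frame of bin_spacers between -0.062 and 0.062 m and z of spacer in the frame of bin_spacers between 0.02 and 0.033 m and (angle between spacer's own z axis and vertical below 0.2 rad or angle between spacer's own z axis and vertical above 2.94 rad) and x of bracket in the frame of bin_brackets between -0.074 and 0.074 m and y of bracket in the frame of bin_brackets between -0.062 and 0.062 m and z of bracket in the frame of bin_brackets between -0.002 and 0.01 m and angle between bracket's own z axis and vertical below 0.2 rad); the robot touches nothing.
It fails at once if the spray bottle is pushed more than 30 mm or tipped (distance of spray_bottle from where it was at the start of the episode above 0.03 m or angle between spray_bottle's own z axis and vertical above 0.35 rad).
It also fails if it takes over 109 s, if anything falls off the work surface, if the arm or the gripper's body presses on something with over 40 N, if the wrist force passes 120 N, or if a joint passes its speed limit or range.

## Working session

There is one attempt and no reset: what is moved stays moved. The work goes in short steps, Python scripts to look and compute and a tool call to move; the robot and the scene stay as the last step left them, time stands still between calls to the robot, and variables do not carry over. Pictures are saved under pics/ and viewed, at most 14 in all, crops included, and the job is handed in when it is done.

Besides the shell and the picture viewer there is one more tool, called after "Emit:" by a JSON object that holds its "fn" and its "kwargs". step_arm: Moves the arm, as the interface text tells. Its arguments: {"type":"object","properties":{"rows":{"type":"array"},"jaw":{"type":"number"},"squeeze":{"type":"number"}},"required":["rows"]}

```bash
mkdir -p pics; ls
cat > h.py <<'E'
import numpy as np, cv2
from rig import get_obs, camera, hand_in, cut_out, robot
from scipy.spatial.transform import Rotation as R
def cloud(c):
    d=c["depth"]; h,w=d.shape; f=h/2/np.tan(np.radians(c["fov_y"])/2)
    v,u=np.mgrid[:h,:w]; P=np.stack([(u-c["cx"])/f*d,-(v-c["cy"])/f*d,-d],-1)
    E=np.array(c["extrinsics"]); return P@E[:3,:3].T+E[:3,3]
E
python3 - <<'E'
from h import *
o=get_obs(); print(o["position"],o["tool_rot"],o["time"],robot.tip_extent)
for n in ["scene","side"]:
    c=camera(n); cv2.imwrite(f"pics/{n}0.png",c["pixels"]); np.savez(n,P=cloud(c),I=c["pixels"],d=c["depth"])
    print(n,np.array(c["extrinsics"]).round(3).tolist(),c["fov_y"],c["cx"],c["cy"], [k for k in c])
E
```

```text
pics
[0.140381   0.60868547 0.40378767] [ 1.13147293e-01  9.93577662e-01 -1.01459113e-03 -3.00994570e-04] 0.0 0.1822
scene [[-0.259, -0.618, 0.742, 1.506], [0.966, -0.176, 0.19, 0.378], [0.013, 0.766, 0.643, 0.961], [0.0, 0.0, 0.0, 1.0]] 42.900712894812706 318.35527331635944 201.94957459406425 ['pixels', 'depth', 'fov_y', 'cx', 'cy', 'extrinsics']
side [[-0.998, 0.031, -0.046, 0.404], [-0.055, -0.459, 0.887, 0.962], [0.007, 0.888, 0.46, 0.503], [0.0, 0.0, 0.0, 1.0]] 55.03743707588263 315.60480872151123 196.18408952352544 ['pixels', 'depth', 'fov_y', 'cx', 'cy', 'extrinsics']
```

View pics/scene0.png

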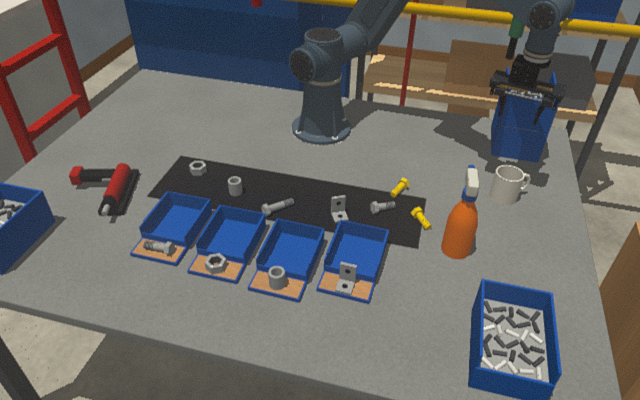

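View pics/side0.png

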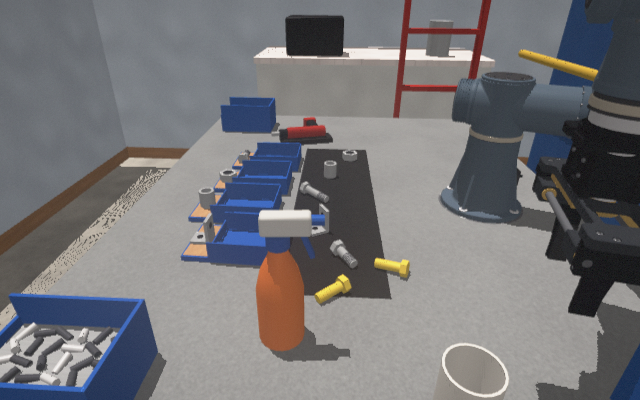

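Run:
```python
from h import *
camera("scene");camera("side")
for cam in ["scene","side"]:
    P=np.load(cam+".npz")["P"]
    for l in ["long_bolt","short_bolt","nut","spacer","bracket","bin_bolts","bin_nuts","bin_spacers","bin_brackets","spray_bottle"]:
        for r in cut_out(l,cam)[:4]:
            q=P[r["region"]&(np.load(cam+".npz")["d"]>0)]
            if len(q)>5: print(cam,l,round(r["confidence"],2),np.round(r["extent"]),np.median(q,0).round(3),np.percentile(q,2,axis=0).round(3),np.percentile(q,98,axis=0).round(3))
```

```text
scene long_bolt 0.52 [278. 207.  30.  17.] [ 0.467 -0.012  0.02 ] [ 0.426 -0.047  0.002] [0.501 0.025 0.033]
scene short_bolt 0.59 [400. 187.  20.  18.] [0.279 0.315 0.02 ] [ 0.25   0.295 -0.   ] [0.316 0.336 0.032]
scene short_bolt 0.52 [423. 216.  18.  18.] [0.4   0.392 0.02 ] [ 0.353  0.366 -0.   ] [0.433 0.421 0.033]
scene short_bolt 0.5 [382. 207.  28.  15.] [0.387 0.272 0.02 ] [0.363 0.248 0.005] [0.407 0.308 0.032]
scene nut 0.67 [235. 185.  15.  22.] [ 0.429 -0.153  0.033] [ 0.359 -0.189  0.001] [ 0.441 -0.137  0.05 ]
scene nut 0.53 [200. 167.  16.  15.] [ 0.361 -0.307  0.021] [ 0.33  -0.331  0.003] [ 0.379 -0.284  0.029]
scene spacer 0.67 [236. 186.  18.  22.] [ 0.43  -0.153  0.034] [ 0.402 -0.173  0.005] [ 0.441 -0.137  0.05 ]
scene bracket 0.92 [338. 209.  19.  31.] [0.435 0.162 0.019] [0.418 0.14  0.003] [0.469 0.191 0.062]
scene bin_bolts 0.93 [173. 230.  82.  76.] [ 0.626 -0.256  0.015] [ 0.524 -0.316  0.002] [ 0.74  -0.185  0.053]
scene bin_nuts 0.7 [226. 244.  83.  78.] [ 0.641 -0.087  0.014] [ 0.539 -0.149  0.002] [ 0.754 -0.018  0.053]
scene bin_spacers 0.63 [338. 2
[... 1512 characters left out ...]
 0.029] [ 0.538 -0.176  0.001] [ 0.747 -0.011  0.05 ]
side bin_spacers 0.75 [235. 205.  93.  45.] [0.662 0.062 0.025] [0.549 0.021 0.001] [0.761 0.155 0.054]
side bin_spacers 0.49 [331. 171.   9.  16.] [ 0.417 -0.139  0.029] [ 0.398 -0.168  0.   ] [ 0.435 -0.133  0.045]
side bin_spacers 0.48 [344. 251.  25.  28.] [0.379 0.285 0.018] [ 0.352  0.257 -0.001] [0.403 0.316 0.03 ]
side bin_brackets 0.72 [223. 239.  86.  54.] [0.636 0.265 0.018] [ 0.547  0.182 -0.   ] [0.723 0.317 0.065]
side spray_bottle 0.6 [290. 279.  69. 140.] [0.476 0.515 0.131] [0.431 0.491 0.005] [0.515 0.534 0.233]
side spray_bottle 0.16 [315. 190.  28.  20.] [ 0.47  -0.01   0.017] [ 0.424 -0.105 -0.001] [0.5   0.03  0.029]
```

The pictures show five grey parts on the mat (scene pixels): nut (198,168), spacer (235,186), long bolt (277,207), bracket (338,208) and short bolt (383,207). The yellow look-alikes are at (400,187) and (421,217). The bins run left to right: bolts, nuts, spacers, brackets. The spray bottle is at (461,215).

Run:
```python
from h import *
D={n:np.load(n+".npz") for n in ["scene","side"]}
for n,d in D.items():
    P=d["P"];ok=d["d"]>0
    m=ok&(abs(P[...,0]-.55)<.2)&(abs(P[...,1])<.3)&(P[...,2]<.008)&(P[...,2]>-.01); print(n,"floor z",np.median(P[m][:,2]))
A={}
for n,d in D.items():
    P=d["P"][d["d"]>0];I=d["I"][d["d"]>0]; A[n]=(P,I)
bins={"bolts":(.605,-.25),"nuts":(.615,-.085),"spacers":(.63,.085),"brackets":(.59,.245)}
P=np.vstack([A[n][0]-[0,0,.002 if n=="scene" else 0] for n in A]);I=np.vstack([A[n][1] for n in A]).astype(int)
blue=(I[:,0]>I[:,2]*1.6)&(P[:,2]>.022)&(P[:,2]<.055)
for b,c in bins.items():
    q=P[blue&(np.linalg.norm(P[:,:2]-c,axis=1)<.12)]
    lab=cv2.minAreaRect((q[:,:2]*1000).astype(np.float32)); 
    # separate from neighbours: local y limits
    print(b,lab,len(q))
S=np.zeros((600,800,3),np.uint8)
# top map x .3-.5 (down), y -.36..+.45 ; 1mm/px
W=np.full((220,800,3),60,np.uint8); 
o=np.argsort(P[:,2]); Q=P[o];C=I[o]
k=(Q[:,0]>.3)&(Q[:,0]<.518)&(Q[:,1]>-.36)&(Q[:,1]<.43)&(Q[:,2]>.006)&(Q[:,2]<.07)
for p in Q[k]:
    h=int(np.clip(p[2]/.06*255,0,255)); W[int((p[0]-.3)*1000),int((p[1]+.36)*1000)]=cv2.applyColorMap(np.uint8([[h]]),cv2.COLORMAP_JET)[0,0]
cv2.imwrite("pics/top.png",W)
for n in A:
  P=A[n][0]-[0,0,.002 if n=="scene" else 0]
  for nm,c,r,z0,z1 in [("nut",(.355,-.305),.045,.018,.03),("spacer",(.42,-.153),.045,.038,.05),("lbolt",(.463,-.007),.065,.008,.04),("sbolt",(.382,.28),.045,.008,.04),("brk_up",(.43,.165),.05,.03,.07),("brk_foot",(.43,.165),.05,.0055,.0105)]:
    q=P[(np.linalg.norm(P[:,:2]-c,axis=1)<r)&(P[:,2]>z0)&(P[:,2]<z1)]
    (x,y),s,a=cv2.minAreaRect((q[:,:2]*1000).astype(np.float32))
    m=q[:,:2].mean(0);w,v=np.linalg.eigh(np.cov(q[:,:2].T));print(n,nm,len(q),"rect",round(x,1),round(y,1),np.round(s,1),round(a,1),"mean",m.round(4),"pca",np.degrees(np.arctan2(v[1,1],v[0,1])).round(1),"zmax",np.percentile(q[:,2],97).round(4))
```

```text
scene floor z 0.0030458896799020474
side floor z -0.00046032935506024053
bolts ((608.6565551757812, -228.83229064941406), (181.5143585205078, 175.03530883789062), 89.64149475097656) 2234
nuts ((617.4331665039062, -81.108642578125), (220.2564239501953, 163.27737426757812), 89.77175903320312) 2807
spacers ((632.0839233398438, 88.88043212890625), (225.5267333984375, 168.803466796875), 88.26217651367188) 2944
brackets ((593.7800903320312, 225.1705322265625), (176.0493927001953, 189.4475555419922), 0.7978382110595703) 2357
scene nut 120 rect 353.9 -308.6 [53.6 45.8] 47.0 mean [ 0.3543 -0.308 ] pca -146.7 zmax 0.0273
scene spacer 84 rect 420.9 -156.1 [38.9 38.6] 80.1 mean [ 0.421 -0.155] pca -153.9 zmax 0.0481
scene lbolt 231 rect 462.0 -5.6 [36.5 94.6] 41.1 mean [ 0.4673 -0.0112] pca 137.8 zmax 0.0304
scene sbolt 177 rect 381.3 282.2 [29.4 69.9] 29.5 mean [0.3849 0.2767] pca 124.0 zmax 0.0299
scene brk_up 139 rect 428.2 158.3 [14.8 41.4] 34.4 mean [0.4296 0.1592] pca 118.8 zmax 0.0607
scene brk_foot 100 rect 444.6 167.9 [43.7 40.1] 31.7 mean [0.4456 0.1679] pca -170.2 zmax 0.0101
side nut 63 rect 353.6 -305.7 [46.8 49. ] 88.0 mean [ 0.3531 -0.3026] pca 118.9 zmax 0.0236
side spacer 59 rect 418.0 -150.9 [37.3 37.2] 55.0 mean [ 0.4175 -0.1507] pca 88.0 zmax 0.0451
side lbolt 214 rect 455.6 -7.3 [31.4 96.3] 51.8 mean [ 0.4624 -0.0035] pca 139.5 zmax 0.0289
side sbolt 321 rect 374.1 282.7 [33.9 70.5] 40.6 mean [0.3799 0.286 ] pca 127.1 zmax 0.03
side brk_up 108 rect 425.3 163.8 [ 8.9 40.9] 30.8 mean [0.4253 0.1674] pca 122.6 zmax 0.0598
side brk_foot 95 rect 433.8 180.4 [38.  39.6] 89.8 mean [0.438  0.1782] pca -152.9 zmax 0.0099
```

View pics/top.png

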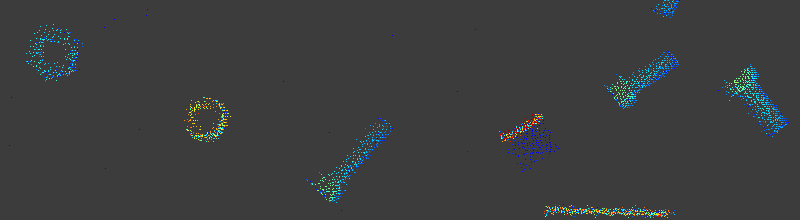

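The height map shows the nut at (52,52), spacer (208,118), long bolt with its head low left, bracket with the foot towards +x/+y, and the short bolt with its head at (622,95). Next I fit the bins and move over the short bolt.

Run:
```python
from h import *
from scipy.optimize import least_squares
for n,dz in [("scene",.0025),("side",-.0005)]:
    d=np.load(n+".npz");P=d["P"][d["d"]>0]-[0,0,dz];I=d["I"][d["d"]>0].astype(int)
    m=(I[:,0]>I[:,2]*1.6)&(P[:,2]>.04)&(P[:,2]<.055)
    for b,c in {"bolts":(.602,-.25),"nuts":(.614,-.0835),"spacers":(.627,.084),"brackets":(.587,.2455)}.items():
        def res(p,q):
            a=p[2];M=np.array([[np.cos(a),-np.sin(a)],[np.sin(a),np.cos(a)]]);l=(q-p[:2])@M
            return np.minimum(abs(l[:,0]+.0765),abs(abs(l[:,1])-.064))
        q=P[m][:,:2];q=q[(abs(q[:,0]-c[0])<.085)&(abs(q[:,1]-c[1])<.076)]
        s=least_squares(res,[*c,0.02],args=(q,),loss="soft_l1",f_scale=.002)
        print(n,b,len(q),s.x[:2].round(4),np.degrees(s.x[2]).round(1),np.median(res(s.x,q)).round(4))
```

```text
scene bolts 440 [ 0.6034 -0.2498] -0.2 0.0014
scene nuts 420 [ 0.6177 -0.083 ] 0.2 0.0015
scene spacers 394 [0.6294 0.0844] -1.5 0.0014
scene brackets 363 [0.588  0.2466] -2.2 0.0014
side bolts 307 [ 0.601  -0.2465] -0.1 0.0018
side nuts 402 [ 0.6154 -0.0798] -0.2 0.0014
side spacers 519 [0.6272 0.0881] -1.4 0.0013
side brackets 468 [0.6474 0.2482] -2.3 0.0011
```

Emit:
{"fn": "step_arm", "kwargs": {"rows": [[0.03, -0.04, 0, 0, 0, 0], [0.03, -0.04, 0, 0, 0, -8], [0.03, -0.04, 0, 0, 0, -10], [0.03, -0.04, -0.01, 0, 0, -10], [0.03, -0.04, -0.02, 0, 0, -10], [0.03, -0.04, -0.02, 0, 0, -4], [0.03, -0.04, 0, 0, 0, 0], [0.03, -0.04, 0, 0, 0, 0], [0, 0, 0, 0, 0, 0], [0, 0, 0, 0, 0, 0]], "jaw": 0.06, "squeeze": 30}}

```text
time: 2.45
position: [0.3804, 0.289, 0.3548]
tool_rot: [0.462, 0.887, 0.0, -0.0]
ft_force: [-0.1, -0.6, -0.5]
grip_width: 0.0601
grip_force: 0.0
```

```bash
cat >> h.py <<'E'
def wcloud():
    o=get_obs(); c=camera("wrist"); d=c["depth"]; h,w=d.shape; f=h/2/np.tan(np.radians(c["fov_y"])/2)
    v,u=np.mgrid[:h,:w]; x=u-c["cx"];y=v-c["cy"]; r=np.hypot(x,y)+1e-9; th=r/f
    t=np.tan(np.minimum(th,1.4))*d
    P=np.stack([x/r*t,-y/r*t,-d],-1); M=np.array(c["mount"]); P=P@M[:3,:3].T+M[:3,3]
    P=P@R.from_quat(o["tool_rot"]).as_matrix().T+o["position"]; P[(d<=0)|(th>1.2)]=np.nan
    return P,c
def stat(P,c,r,z0,z1):
    q=P.reshape(-1,3); q=q[(np.linalg.norm(q[:,:2]-c,axis=1)<r)&(q[:,2]>z0)&(q[:,2]<z1)]
    (x,y),s,a=cv2.minAreaRect((q[:,:2]*1000).astype(np.float32)); w,v=np.linalg.eigh(np.cov(q[:,:2].T))
    print(len(q),"rect",round(x,1),round(y,1),np.round(s,1),round(a,1),"mean",q[:,:2].mean(0).round(4),"pca",np.degrees(np.arctan2(v[1,1],v[0,1])).round(1),"z97",np.percentile(q[:,2],97).round(4)); return q
E
python3 - <<'E'
from h import *
P,c=wcloud(); cv2.imwrite("pics/w1.png",c["pixels"]); print(np.array(c["mount"]).round(3).tolist(),c["fov_y"])
q=P.reshape(-1,3); k=np.linalg.norm(q[:,:2]-[.38,.28],axis=1)<.1; print("floor",np.nanmedian(q[k][:,2]))
z=np.nanmedian(q[k][:,2])
stat(P,(.382,.28),.05,z+.01,.05); stat(P,(.382,.28),.05,z+.022,.05); stat(P,(.427,.161),.05,z+.04,.08); stat(P,(.427,.161),.05,z+.005,.08)
E
```

```text
[[-0.001, 0.965, 0.263, 0.072], [1.0, 0.001, -0.0, 0.0], [-0.001, 0.263, -0.965, 0.02], [0.0, 0.0, 0.0, 1.0]] 65.70646984690485
floor 0.26673195328447324
  avg = a.mean(axis, **keepdims_kw)
  ret = um.true_divide(
h.py:17: RuntimeWarning: Degrees of freedom <= 0 for slice
  (x,y),s,a=cv2.minAreaRect((q[:,:2]*1000).astype(np.float32)); w,v=np.linalg.eigh(np.cov(q[:,:2].T))
  c *= np.true_divide(1, fact)
  c *= np.true_divide(1, fact)
h.py:18: RuntimeWarning: Mean of empty slice.
  print(len(q),"rect",round(x,1),round(y,1),np.round(s,1),round(a,1),"mean",q[:,:2].mean(0).round(4),"pca",np.degrees(np.arctan2(v[1,1],v[0,1])).round(1),"z97",np.percentile(q[:,2],97).round(4)); return q
Traceback (most recent call last):
  File "h.py", line 18, in stat
    print(len(q),"rect",round(x,1),round(y,1),np.round(s,1),round(a,1),"mean",q[:,:2].mean(0).round(4),"pca",np.degrees(np.arctan2(v[1,1],v[0,1])).round(1),"z97",np.percentile(q[:,2],97).round(4)); return q
                                                                                                                                                                  ~~~~~~~~~~~~~^^^^^^^^^^^
IndexError: index -1 is out of bounds for axis 0 with size 0
```

View pics/w1.png

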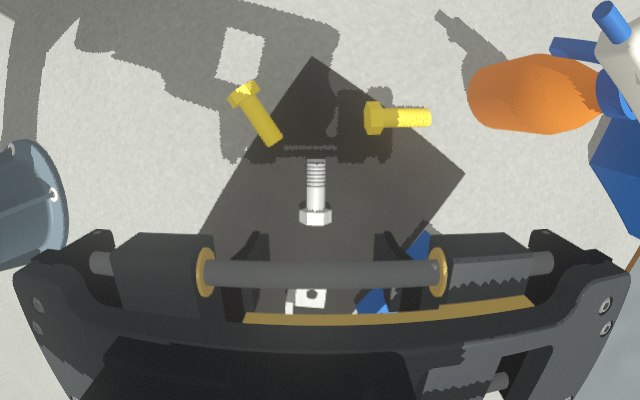

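Wrist view: the short bolt is at (316,195), head at the bottom, lined up with the tool. The yellow bolts are at (255,112) and (397,118), the bracket at (312,298). My floor estimate picked up the gripper, so I redo the measurement with z=0.

```bash
python3 - <<'E' 2>&1 | tail -8
from h import *
P,c=wcloud()
q=P.reshape(-1,3); k=(np.linalg.norm(q[:,:2]-[.38,.28],axis=1)<.15)&(abs(q[:,2])<.02); print("floor",np.nanmedian(q[k][:,2]),k.sum())
z=np.nanmedian(q[k][:,2])
stat(P,(.382,.28),.055,z+.008,.05); stat(P,(.382,.28),.055,z+.021,.05)
E
```

```text
floor 0.0006804582146495985 40664
1410 rect 376.3 284.1 [32.5 68.3] 34.6 mean [0.3783 0.2816] pca 124.5 z97 0.0312
707 rect 378.5 281.1 [27.8 60.6] 34.4 mean [0.3849 0.2715] pca 124.2 z97 0.0315
```

Emit:
{"fn": "step_arm", "kwargs": {"rows": [[-0.001, -0.01, -0.04, 0, 0, 0], [0, 0, -0.045, 0, 0, 0], [0, 0, -0.045, 0, 0, 0], [0, 0, -0.025, 0, 0, 0], [0, 0, -0.0135, 0, 0, 0], [0, 0, 0, 0, 0, 0], [0, 0, 0, 0, 0, 0]]}}

```text
time: 3.42
position: [0.3796, 0.2795, 0.1871]
tool_rot: [0.461, 0.887, 0.001, 0.001]
ft_force: [-0.5, 0.4, -0.4]
grip_width: 0.0603
grip_force: 0.0
```

Emit:
{"fn": "step_arm", "kwargs": {"rows": [[0, 0, 0, 0, 0, 0], [0, 0, 0, 0, 0, 0], [0, 0, 0, 0, 0, 0], [0, 0, 0, 0, 0, 0], [0, 0, 0, 0, 0, 0]], "jaw": 0}}

```text
time: 4.05
position: [0.3795, 0.2789, 0.1863]
tool_rot: [0.462, 0.887, -0.0, -0.0]
ft_force: [-0.5, -0.7, 0.4]
grip_width: 0.0191
grip_force: 30.0
```

Emit:
{"fn": "step_arm", "kwargs": {"rows": [[0, 0, 0.03, 0, 0, 0], [0, 0, 0.042, 0, 0, 0], [0, 0, 0.042, 0, 0, 0], [0.0215, -0.044, 0, 0, 0, -5], [0.0215, -0.044, 0, 0, 0, -5], [0.0215, -0.044, 0, 0, 0, -5], [0.0215, -0.044, 0, 0, 0, -5], [0.0215, -0.044, 0, 0, 0, -5], [0.0215, -0.044, 0, 0, 0, -5], [0.0215, -0.044, 0, 0, 0, -4.5], [0.0215, -0.044, 0, 0, 0, 0], [0.0215, -0.044, 0, 0, 0, 0]]}}

```text
time: 5.55
position: [0.5731, -0.1184, 0.2995]
tool_rot: [0.704, 0.71, -0.0, -0.001]
ft_force: [-0.1, 0.2, -1.9]
grip_width: 0.0191
grip_force: 30.0
```

Emit:
{"fn": "step_arm", "kwargs": {"rows": [[0.022, -0.044, 0, 0, 0, 0], [0.022, -0.044, 0, 0, 0, 0], [0.022, -0.0475, 0, 0, 0, 0], [0, 0, 0, 0, 0, 0], [0, 0, -0.035, 0, 0, 0], [0, 0, -0.035, 0, 0, 0], [0, 0, 0, 0, 0, 0]]}}

```text
time: 6.42
position: [0.6368, -0.2506, 0.2263]
tool_rot: [0.704, 0.71, -0.001, -0.005]
ft_force: [-0.9, -0.1, -2.0]
grip_width: 0.0194
grip_force: 30.0
```

Emit:
{"fn": "step_arm", "kwargs": {"rows": [[0.001, -0.001, 0, 0, 0, 0], [0, 0, -0.02, 0, 0, 0], [0, 0, -0.012, 0, 0, 0], [0, 0, -0.006, 0, 0, 0], [0, 0, 0, 0, 0, 0], [0, 0, 0, 0, 0, 0]]}}

```text
time: 7.18
position: [0.6402, -0.2537, 0.1925]
tool_rot: [0.704, 0.71, 0.0, 0.0]
ft_force: [0.3, 0.5, -1.4]
grip_width: 0.0194
grip_force: 30.0
```

Emit:
{"fn": "step_arm", "kwargs": {"rows": [[0, 0, -0.0015, 0, 0, 0], [0, 0, 0, 0, 0, 0], [0, 0, 0, 0, 0, 0]]}}

```text
time: 7.55
position: [0.64, -0.2535, 0.1909]
tool_rot: [0.704, 0.71, 0.0, 0.0]
ft_force: [-0.2, 0.6, -1.6]
grip_width: 0.019
grip_force: 30.0
```

Emit:
{"fn": "step_arm", "kwargs": {"rows": [[0, 0, 0, 0, 0, 0], [0, 0, 0, 0, 0, 0], [0, 0, 0, 0, 0, 0], [0, 0, 0.02, 0, 0, 0], [0, 0, 0.04, 0, 0, 0], [0, 0, 0.05, 0, 0, 0], [0, 0, 0, 0, 0, 0]], "jaw": 0.042}}

```text
time: 8.43
position: [0.6417, -0.2544, 0.3077]
tool_rot: [0.704, 0.71, 0.002, 0.006]
ft_force: [-1.1, -0.9, 0.0]
grip_width: 0.0418
grip_force: 0.0
```

Emit:
{"fn": "step_arm", "kwargs": {"rows": [[-0.025, 0.035, 0.01, 0, 0, 6.9], [-0.025, 0.035, 0.01, 0, 0, 6.9], [-0.025, 0.035, 0.01, 0, 0, 6.9], [-0.025, 0.035, 0, 0, 0, 6.9], [-0.025, 0.035, 0, 0, 0, 6.9], [-0.025, 0.035, 0, 0, 0, 6.9], [-0.025, 0.033, 0, 0, 0, 6.6], [0, 0, 0, 0, 0, 0], [0, 0, 0, 0, 0, 0]], "jaw": 0.06}}

```text
time: 9.55
position: [0.4656, -0.0107, 0.3311]
tool_rot: [0.354, 0.935, -0.0, 0.001]
ft_force: [0.7, -0.1, 0.8]
grip_width: 0.0602
grip_force: 0.0
```

```bash
python3 - <<'E' 2>&1 | tail -8
from h import *
P,c=wcloud(); cv2.imwrite("pics/w2.png",c["pixels"])
print(get_obs()["position"],get_obs()["tool_rot"])
z=.0007
stat(P,(.46,-.006),.065,z+.008,.05); stat(P,(.46,-.006),.065,z+.021,.05); 
E
```

```text
[ 0.46595912 -0.01114504  0.3310786 ] [3.54626428e-01 9.35007429e-01 6.22433697e-06 1.09756716e-03]
2228 rect 457.8 -7.5 [33.5 92.5] 48.1 mean [ 0.4602 -0.0093] pca 137.9 z97 0.0309
949 rect 458.3 -8.8 [28.8 89.6] 49.1 mean [ 0.4735 -0.0212] pca 138.3 z97 0.0313
```

View pics/w2.png

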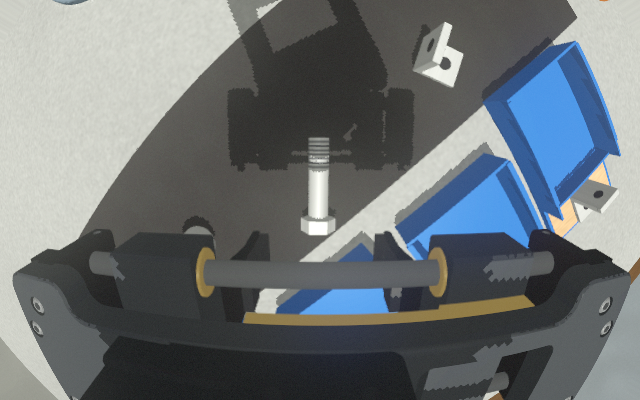

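The long bolt is at (318,185), aligned with the tool. I go down and grip it.

Emit:
{"fn": "step_arm", "kwargs": {"rows": [[-0.0025, 0, -0.04, 0, 0, 0], [0, 0, -0.045, 0, 0, 0], [0, 0, -0.03, 0, 0, 0], [0, 0, -0.02, 0, 0, 0], [0, 0, -0.0095, 0, 0, 0], [0, 0, 0, 0, 0, 0], [0, 0, 0, 0, 0, 0]]}}

```text
time: 10.48
position: [0.463, -0.0108, 0.1868]
tool_rot: [0.354, 0.935, 0.0, 0.001]
ft_force: [-0.5, 0.0, 0.6]
grip_width: 0.0602
grip_force: 0.0
```

Emit:
{"fn": "step_arm", "kwargs": {"rows": [[0, 0, 0, 0, 0, 0], [0, 0, 0, 0, 0, 0], [0, 0, 0, 0, 0, 0], [0, 0, 0, 0, 0, 0], [0, 0, 0, 0, 0, 0]], "jaw": 0}}

```text
time: 11.1
position: [0.4623, -0.0105, 0.1863]
tool_rot: [0.354, 0.935, -0.0, -0.0]
ft_force: [-1.1, -2.0, 1.4]
grip_width: 0.0191
grip_force: 30.0
```

Emit:
{"fn": "step_arm", "kwargs": {"rows": [[0, 0, 0.03, 0, 0, 0], [0, 0, 0.042, 0, 0, 0], [0, 0, 0.042, 0, 0, 0], [0.017, -0.04, 0, 0, 0, -8], [0.017, -0.04, 0, 0, 0, -8], [0.017, -0.04, 0, 0, 0, -8], [0.017, -0.04, 0, 0, 0, -8], [0.017, -0.04, 0, 0, 0, -8], [0.0165, -0.044, 0, 0, 0, -8.5], [0, 0, 0, 0, 0, 0], [0, 0, 0, 0, 0, 0]]}}

```text
time: 12.48
position: [0.5631, -0.2539, 0.299]
tool_rot: [0.707, 0.707, -0.0, -0.002]
ft_force: [-0.8, -0.1, -3.4]
grip_width: 0.019
grip_force: 30.0
```

Emit:
{"fn": "step_arm", "kwargs": {"rows": [[0, 0, -0.035, 0, 0, 0], [0, 0, -0.035, 0, 0, 0], [0, 0, -0.02, 0, 0, 0], [0, 0, -0.014, 0, 0, 0], [0, 0, -0.005, 0, 0, 0], [0, 0, 0, 0, 0, 0], [0, 0, 0, 0, 0, 0]]}}

```text
time: 13.35
position: [0.5644, -0.2548, 0.1922]
tool_rot: [0.707, 0.707, 0.0, 0.001]
ft_force: [0.4, 0.4, -3.4]
grip_width: 0.0189
grip_force: 30.0
```

Emit:
{"fn": "step_arm", "kwargs": {"rows": [[0, 0, -0.0015, 0, 0, 0], [0, 0, 0, 0, 0, 0], [0, 0, 0, 0, 0, 0]]}}

```text
time: 13.72
position: [0.5643, -0.2548, 0.1904]
tool_rot: [0.707, 0.707, 0.0, 0.001]
ft_force: [0.3, 0.5, -0.3]
grip_width: 0.0195
grip_force: 30.0
```

Emit:
{"fn": "step_arm", "kwargs": {"rows": [[0, 0, 0, 0, 0, 0], [0, 0, 0, 0, 0, 0], [0, 0, 0, 0, 0, 0], [0, 0, 0.02, 0, 0, 0], [0, 0, 0.04, 0, 0, 0], [0, 0, 0.05, 0, 0, 0], [0, 0, 0, 0, 0, 0]], "jaw": 0.036}}

```text
time: 14.6
position: [0.5654, -0.2553, 0.3057]
tool_rot: [0.707, 0.707, 0.001, 0.006]
ft_force: [0.6, -0.8, -0.7]
grip_width: 0.0358
grip_force: 0.0
```

Emit:
{"fn": "step_arm", "kwargs": {"rows": [[-0.04, -0.01, 0.01, 0, 0, 4], [-0.043, -0.01, 0.01, 0, 0, 4], [-0.043, -0.011, 0.01, 0, 0, 4], [-0.043, -0.011, 0, 0, 0, 4], [-0.042, -0.01, 0, 0, 0, 1], [0, 0, 0, 0, 0, 0], [0, 0, 0, 0, 0, 0]], "jaw": 0.075}}

```text
time: 15.48
position: [0.3533, -0.3067, 0.33]
tool_rot: [0.595, 0.804, 0.0, 0.0]
ft_force: [0.5, -0.3, -0.6]
grip_width: 0.0746
grip_force: 0.0
```

```bash
python3 - <<'E' 2>&1 | tail -30
from h import *
P,c=wcloud(); cv2.imwrite("pics/w3.png",c["pixels"])
print(get_obs()["position"],get_obs()["tool_rot"])
q=stat(P,(.354,-.306),.045,.0185,.03)
h=(cv2.convexHull((q[:,:2]*1000).astype(np.float32))[:,0])
for a in range(0,180,10):
    t=np.radians(a); s=q[:,:2]@[np.cos(t),np.sin(t)]*1000; lo,hi=np.percentile(s,[.5,99.5]); print(a,round(hi-lo,1),end="; ")
from scipy.optimize import minimize_scalar
f=lambda a:sum(np.ptp(np.percentile(q[:,:2]@[np.cos(t),np.sin(t)],[.5,99.5])) for t in np.radians([a,a+60,a+120]))
A=np.arange(0,60,2);print([ (a,round(f(a)*1000,1)) for a in A])
E
```

```text
[ 0.35369948 -0.30662781  0.32991159] [ 5.94704895e-01  8.03943902e-01 -2.76544672e-05  5.37365948e-04]
1407 rect 352.8 -306.8 [46.9 52.3] 73.8 mean [ 0.3529 -0.3066] pca 108.9 z97 0.0255
0 48.0; 10 46.4; 20 46.5; 30 48.6; 40 49.9; 50 49.7; 60 48.8; 70 46.5; 80 46.8; 90 48.2; 100 49.6; 110 49.6; 120 48.3; 130 46.7; 140 46.7; 150 48.3; 160 49.2; 170 49.3; [(np.int64(0), np.float64(145.1)), (np.int64(2), np.float64(144.3)), (np.int64(4), np.float64(143.0)), (np.int64(6), np.float64(141.8)), (np.int64(8), np.float64(140.8)), (np.int64(10), np.float64(139.6)), (np.int64(12), np.float64(138.6)), (np.int64(14), np.float64(138.1)), (np.int64(16), np.float64(138.1)), (np.int64(18), np.float64(138.6)), (np.int64(20), np.float64(140.0)), (np.int64(22), np.float64(141.1)), (np.int64(24), np.float64(142.2)), (np.int64(26), np.float64(143.2)), (np.int64(28), np.float64(144.3)), (np.int64(30), np.float64(145.1)), (np.int64(32), np.float64(145.9)), (np.int64(34), np.float64(146.8)), (np.int64(36), np.float64(147.6)), (np.int64(38), np.float64(148.2)), (np.int64(40), np.float64(148.7)), (np.int64(42), np.float64(149.0)), (np.int64(44), np.float64(149.2)), (np.int64(46), np.float64(149.2)), (np.int64(48), np.float64(148.9)), (np.int64(50), np.float64(148.6)), (np.int64(52), np.float64(148.0)), (np.int64(54), np.float64(147.2)), (np.int64(56), np.float64(146.5)), (np.int64(58), np.float64(145.9))]
```

View pics/w3.png

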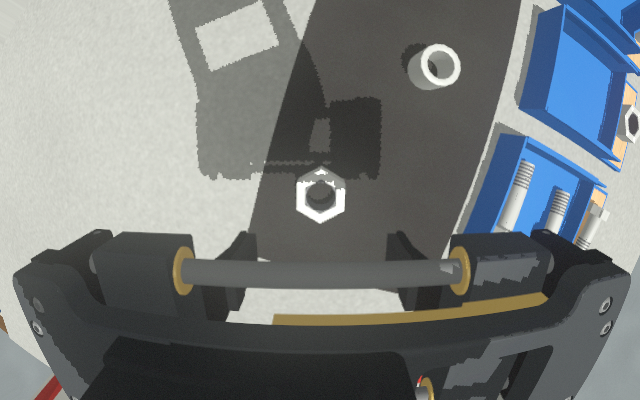

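The nut is at (320,195) with its flats square to the fingers, and both bolts lie side by side in their bin at (515,195) and (555,210).

Emit:
{"fn": "step_arm", "kwargs": {"rows": [[-0.0005, 0, -0.04, 0, 0, -2], [0, 0, -0.045, 0, 0, 0], [0, 0, -0.03, 0, 0, 0], [0, 0, -0.02, 0, 0, 0], [0, 0, -0.0085, 0, 0, 0], [0, 0, 0, 0, 0, 0], [0, 0, 0, 0, 0, 0]]}}

```text
time: 16.4
position: [0.353, -0.3067, 0.1869]
tool_rot: [0.609, 0.794, -0.0, 0.001]
ft_force: [0.3, -0.4, -0.3]
grip_width: 0.0752
grip_force: 0.0
```

Emit:
{"fn": "step_arm", "kwargs": {"rows": [[0, 0, 0, 0, 0, 0], [0, 0, 0, 0, 0, 0], [0, 0, 0, 0, 0, 0], [0, 0, 0, 0, 0, 0], [0, 0, 0, 0, 0, 0]], "jaw": 0}}

```text
time: 17.02
position: [0.3525, -0.3066, 0.1864]
tool_rot: [0.609, 0.793, -0.0, 0.0]
ft_force: [0.1, 0.9, 2.9]
grip_width: 0.0458
grip_force: 30.0
```

Emit:
{"fn": "step_arm", "kwargs": {"rows": [[0, 0, 0.03, 0, 0, 0], [0, 0, 0.042, 0, 0, 0], [0, 0, 0.042, 0, 0, 0], [0.037, 0.032, 0, 0, 0, -5], [0.037, 0.032, 0, 0, 0, -5], [0.037, 0.032, 0, 0, 0, -5], [0.038, 0.032, 0, 0, 0, 0], [0.038, 0.032, 0, 0, 0, 0], [0.038, 0.032, 0, 0, 0, 0], [0.038, 0.033, 0, 0, 0, 0], [0, 0, 0, 0, 0, 0], [0, 0, 0, 0, 0, 0]]}}

```text
time: 18.52
position: [0.6147, -0.0813, 0.2993]
tool_rot: [0.707, 0.707, -0.001, -0.001]
ft_force: [-0.1, -0.5, -2.0]
grip_width: 0.0459
grip_force: 30.0
```

Emit:
{"fn": "step_arm", "kwargs": {"rows": [[0, 0, -0.035, 0, 0, 0], [0, 0, -0.035, 0, 0, 0], [0, 0, -0.02, 0, 0, 0], [0, 0, -0.014, 0, 0, 0], [0, 0, -0.005, 0, 0, 0], [0, 0, 0, 0, 0, 0], [0, 0, 0, 0, 0, 0]]}}

```text
time: 19.4
position: [0.6159, -0.0816, 0.1922]
tool_rot: [0.707, 0.707, 0.0, 0.001]
ft_force: [-0.3, -0.7, -1.9]
grip_width: 0.0458
grip_force: 30.0
```

Emit:
{"fn": "step_arm", "kwargs": {"rows": [[0, 0, -0.0015, 0, 0, 0], [0, 0, 0, 0, 0, 0], [0, 0, 0, 0, 0, 0]]}}

```text
time: 19.77
position: [0.6159, -0.0816, 0.1905]
tool_rot: [0.707, 0.707, 0.0, 0.001]
ft_force: [0.5, 0.6, 2.6]
grip_width: 0.0458
grip_force: 30.0
```

Emit:
{"fn": "step_arm", "kwargs": {"rows": [[0, 0, 0, 0, 0, 0], [0, 0, 0, 0, 0, 0], [0, 0, 0, 0, 0, 0], [0, 0, 0.02, 0, 0, 0], [0, 0, 0.04, 0, 0, 0], [0, 0, 0.05, 0, 0, 0], [-0.039, -0.014, 0.01, 0, 0, 0], [-0.039, -0.014, 0.01, 0, 0, 0], [-0.039, -0.014, 0.01, 0, 0, 0], [-0.039, -0.014, 0, 0, 0, 0], [-0.04, -0.015, 0, 0, 0, 0], [0, 0, 0, 0, 0, 0]], "jaw": 0.065}}

```text
time: 21.28
position: [0.4172, -0.1526, 0.3308]
tool_rot: [0.708, 0.706, -0.0, -0.001]
ft_force: [-1.2, -0.2, 0.6]
grip_width: 0.065
grip_force: 0.0
```

```bash
python3 - <<'E' 2>&1 | tail -30
from h import *
P,c=wcloud(); cv2.imwrite("pics/w4.png",c["pixels"])
print(get_obs()["position"],get_obs()["tool_rot"])
q=stat(P,(.4195,-.153),.045,.038,.055)
E
```

```text
[ 0.41890458 -0.15285044  0.33092946] [7.07869418e-01 7.06342724e-01 2.73085387e-04 8.76962691e-04]
946 rect 418.5 -154.1 [38.9 38.8] 89.6 mean [ 0.4184 -0.1538] pca 91.8 z97 0.0463
```

Emit:
{"fn": "step_arm", "kwargs": {"rows": [[-0.0005, -0.0005, -0.04, 0, 0, 0], [0, 0, -0.045, 0, 0, 0], [0, 0, -0.03, 0, 0, 0], [0, 0, -0.0195, 0, 0, 0], [0, 0, 0, 0, 0, 0], [0, 0, 0, 0, 0, 0]]}}

```text
time: 22.08
position: [0.42, -0.1531, 0.1958]
tool_rot: [0.707, 0.707, 0.0, 0.001]
ft_force: [0.7, -0.4, 0.9]
grip_width: 0.0651
grip_force: 0.0
```

Emit:
{"fn": "step_arm", "kwargs": {"rows": [[0, 0, 0, 0, 0, 0], [0, 0, 0, 0, 0, 0], [0, 0, 0, 0, 0, 0], [0, 0, 0, 0, 0, 0], [0, 0, 0, 0, 0, 0]], "jaw": 0}}

```text
time: 22.7
position: [0.4189, -0.153, 0.1956]
tool_rot: [0.707, 0.707, -0.0, 0.0]
ft_force: [-0.7, -0.6, 6.0]
grip_width: 0.0389
grip_force: 30.0
```

Emit:
{"fn": "step_arm", "kwargs": {"rows": [[0, 0, 0.03, 0, 0, 0], [0, 0, 0.042, 0, 0, 0], [0, 0, 0.042, 0, 0, 0], [0.03, 0.034, 0, 0, 0, 0], [0.03, 0.034, 0, 0, 0, 0], [0.03, 0.034, 0, 0, 0, 0], [0.03, 0.034, 0, 0, 0, 0], [0.03, 0.034, 0, 0, 0, 0], [0.03, 0.034, 0, 0, 0, 0], [0.029, 0.035, 0, 0, 0, 0], [0, 0, 0, 0, 0, 0], [0, 0, 0, 0, 0, 0]]}}

```text
time: 24.2
position: [0.6271, 0.086, 0.3081]
tool_rot: [0.707, 0.707, -0.001, -0.001]
ft_force: [-0.9, -0.1, -3.2]
grip_width: 0.0391
grip_force: 30.0
```

Emit:
{"fn": "step_arm", "kwargs": {"rows": [[0, 0, -0.035, 0, 0, 0], [0, 0, -0.035, 0, 0, 0], [0, 0, -0.02, 0, 0, 0], [0, 0, -0.013, 0, 0, 0], [0, 0, -0.005, 0, 0, 0], [0, 0, 0, 0, 0, 0], [0, 0, 0, 0, 0, 0]]}}

```text
time: 25.08
position: [0.6284, 0.086, 0.2023]
tool_rot: [0.707, 0.707, 0.001, 0.001]
ft_force: [-1.2, -0.1, -3.0]
grip_width: 0.039
grip_force: 30.0
```

Emit:
{"fn": "step_arm", "kwargs": {"rows": [[0, 0, -0.0015, 0, 0, 0], [0, 0, 0, 0, 0, 0], [0, 0, 0, 0, 0, 0]]}}

```text
time: 25.45
position: [0.628, 0.086, 0.1999]
tool_rot: [0.707, 0.707, 0.0, 0.0]
ft_force: [0.1, -0.4, -1.9]
grip_width: 0.0391
grip_force: 30.0
```

Emit:
{"fn": "step_arm", "kwargs": {"rows": [[0, 0, 0, 0, 0, 0], [0, 0, 0, 0, 0, 0], [0, 0, 0, 0, 0, 0], [0, 0, 0.03, 0, 0, 0], [0, 0, 0.045, 0, 0, 0], [0, 0, 0.045, 0, 0, 0], [-0.04, 0.015, 0.02, 0, 0, 6], [-0.04, 0.015, 0, 0, 0, 6], [-0.04, 0.015, 0, 0, 0, 6], [-0.04, 0.015, 0, 0, 0, 6], [-0.041, 0.015, 0, 0, 0, 6.5], [0, 0, 0, 0, 0, 0]], "jaw": 0.058}}

```text
time: 26.95
position: [0.4234, 0.1617, 0.3398]
tool_rot: [0.495, 0.869, -0.001, -0.002]
ft_force: [0.6, -0.3, 0.0]
grip_width: 0.058
grip_force: 0.0
```

```bash
python3 - <<'E' 2>&1 | tail -30
from h import *
P,c=wcloud(); cv2.imwrite("pics/w5.png",c["pixels"])
print(get_obs()["position"],get_obs()["tool_rot"])
stat(P,(.427,.161),.045,.05,.07);stat(P,(.427,.161),.045,.02,.07);stat(P,(.437,.171),.045,.005,.011)
E
```

```text
[0.42585647 0.16143523 0.34010317] [ 4.95742972e-01  8.68469288e-01 -3.08160559e-07  4.85660850e-05]
437 rect 426.2 161.5 [ 7.9 39.6] 30.6 mean [0.4253 0.1627] pca 119.8 z97 0.0613
484 rect 426.2 161.8 [ 8.3 40. ] 30.7 mean [0.4245 0.1642] pca 119.4 z97 0.0613
1279 rect 443.4 170.2 [43.6 40.5] 29.7 mean [0.4461 0.1731] pca 137.0 z97 0.0097
```

View pics/w5.png

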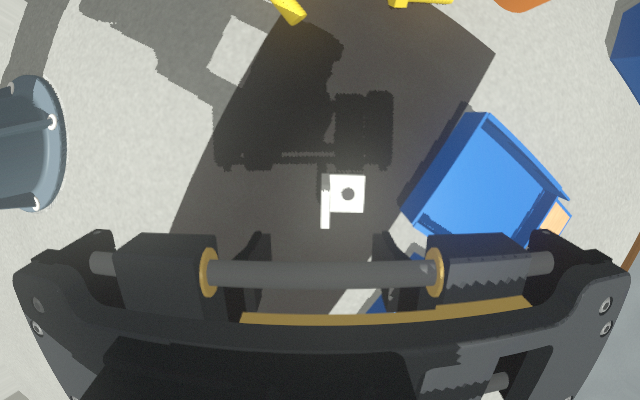

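The bracket's upright leg is at (325,200), square to the fingers, with its foot to the right. I grip the leg above the foot.

Emit:
{"fn": "step_arm", "kwargs": {"rows": [[0, 0, -0.04, 0, 0, 0], [0, 0, -0.045, 0, 0, 0], [0, 0, -0.03, 0, 0, 0], [0, 0, -0.019, 0, 0, 0], [0, 0, 0, 0, 0, 0], [0, 0, 0, 0, 0, 0]]}}

```text
time: 27.75
position: [0.4281, 0.1608, 0.2061]
tool_rot: [0.496, 0.868, 0.001, 0.001]
ft_force: [-1.1, -0.4, 0.1]
grip_width: 0.0582
grip_force: 0.0
```

Emit:
{"fn": "step_arm", "kwargs": {"rows": [[0, 0, 0, 0, 0, 0], [0, 0, 0, 0, 0, 0], [0, 0, 0, 0, 0, 0], [0, 0, 0, 0, 0, 0], [0, 0, 0, 0, 0, 0], [0, 0, 0, 0, 0, 0]], "jaw": 0, "squeeze": 40}}

```text
time: 28.5
position: [0.4269, 0.161, 0.2057]
tool_rot: [0.496, 0.868, -0.0, -0.0]
ft_force: [0.0, 0.0, 1.3]
grip_width: 0.0078
grip_force: 40.0
```

Emit:
{"fn": "step_arm", "kwargs": {"rows": [[0, 0, 0.03, 0, 0, 0], [0, 0, 0.035, 0, 0, 0], [0, 0, 0.035, 0, 0, 0], [0.028, 0.017, 0, 0, 0, -6], [0.028, 0.017, 0, 0, 0, -6], [0.028, 0.017, 0, 0, 0, -6], [0.028, 0.018, 0, 0, 0, -6], [0.03, 0.018, 0, 0, 0, -6.5], [0, 0, 0, 0, 0, 0], [0, 0, 0, 0, 0, 0]]}}

```text
time: 29.75
position: [0.5678, 0.2477, 0.3046]
tool_rot: [0.707, 0.707, -0.002, -0.001]
ft_force: [0.1, 0.3, -2.4]
grip_width: 0.0078
grip_force: 40.0
```

Emit:
{"fn": "step_arm", "kwargs": {"rows": [[0, 0, -0.035, 0, 0, 0], [0, 0, -0.035, 0, 0, 0], [0, 0, -0.016, 0, 0, 0], [0, 0, -0.008, 0, 0, 0], [0, 0, 0, 0, 0, 0], [0, 0, 0, 0, 0, 0]]}}

```text
time: 30.5
position: [0.5695, 0.2481, 0.2129]
tool_rot: [0.707, 0.707, 0.001, 0.001]
ft_force: [0.1, -1.0, -2.5]
grip_width: 0.0079
grip_force: 40.0
```

Emit:
{"fn": "step_arm", "kwargs": {"rows": [[0, 0, -0.0015, 0, 0, 0], [0, 0, 0, 0, 0, 0], [0, 0, 0, 0, 0, 0]]}}

```text
time: 30.88
position: [0.569, 0.248, 0.2105]
tool_rot: [0.707, 0.707, 0.0, 0.0]
ft_force: [0.5, -0.2, -2.6]
grip_width: 0.0077
grip_force: 40.0
```

Target is about 0.2097.

Emit:
{"fn": "step_arm", "kwargs": {"rows": [[0, 0, -0.001, 0, 0, 0], [0, 0, 0, 0, 0, 0], [0, 0, 0, 0, 0, 0]]}}

```text
time: 31.25
position: [0.5691, 0.248, 0.2098]
tool_rot: [0.707, 0.707, 0.0, 0.0]
ft_force: [-1.6, -0.3, 4.5]
grip_width: 0.0074
grip_force: 40.0
```

Emit:
{"fn": "step_arm", "kwargs": {"rows": [[0, 0, 0, 0, 0, 0], [0, 0, 0, 0, 0, 0], [0, 0, 0, 0, 0, 0], [0, 0, 0.02, 0, 0, 0], [0, 0, 0.04, 0, 0, 0], [0, 0, 0.05, 0, 0, 0], [-0.04, -0.04, 0.05, 0, 0, 0], [-0.04, -0.04, 0.04, 0, 0, 0], [-0.04, -0.04, 0, 0, 0, 0], [0, 0, 0, 0, 0, 0], [0, 0, 0, 0, 0, 0]], "jaw": 0.04}}

```text
time: 32.62
position: [0.4602, 0.1387, 0.398]
tool_rot: [0.707, 0.707, 0.001, 0.001]
ft_force: [1.3, -0.6, 0.0]
grip_width: 0.0398
grip_force: 0.0
```

Run:
```python
from h import *
c=camera("scene"); P=cloud(c)-[0,0,.0025]; I=c["pixels"]
cv2.imwrite("pics/s2.png",cv2.resize(I[150:310,110:410],None,fx=2.6,fy=2.6,interpolation=cv2.INTER_CUBIC))
for nm,p in {"short":(.64,-.25),"long":(.564,-.25),"nut":(.616,-.082),"spacer":(.628,.086),"brk":(.58,.248)}.items():
    print(nm,end=" "); stat(P,p,.05 if nm!="long" else .036,.012,.08)
```

```text
short 320 rect 658.1 -250.1 [72.  58.3] 85.8 mean [ 0.6563 -0.252 ] pca 98.6 z97 0.0343
long 176 rect 553.5 -249.1 [69.9 50.5] 84.2 mean [ 0.5662 -0.2521] pca 87.6 z97 0.0408
nut 232 rect 618.1 -83.4 [52.7 45.6] 30.7 mean [ 0.6194 -0.0824] pca -149.6 z97 0.0296
spacer 280 rect 631.0 82.9 [39.  38.9] 10.3 mean [0.6336 0.0841] pca -159.9 z97 0.0497
brk 290 rect 587.4 246.3 [40.3 46.6] 89.9 mean [0.5749 0.2466] pca 88.6 z97 0.063
```

View pics/s2.png

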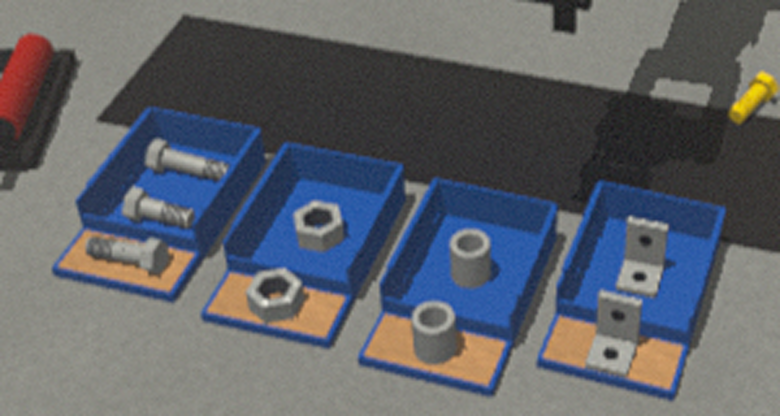

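All five parts rest correctly in their bins: bolts flat and apart at (185,160) and (158,208), nut at (318,225), spacer at (470,258), bracket at (645,255). The arm is clear, so I hand in.

```bash
python3 -c "
from rig import hand_in
print(hand_in())"
```

```text
the job is handed in; nothing more can be done
None
```

All five parts are in their matching bins, resting as they did on the mat, the spray bottle was not touched, and the job was handed in after about 33 s; no verdict came back.

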